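# Hang the mallet back on the crowded tool rack

### The job

Pull the square-headed wooden mallet up out of the bundle of paper tubes and hang it in the one empty fork of the tool rack, between the tools already hanging there, without knocking them. Bring it in just above the fork's upturned lips, handle between the prongs, slide it gently back until you feel the stop, then let the head down behind the lips until it rests flat on both prongs before letting go; never lean hard on the fork.

Things in the scene. Friction and masses are not known exactly. Their poses are not given: they have to be found in the camera images.
- mallet: Wooden mallet standing head up, handle down in the bundle's middle tube. Head: a block 50 mm (x) by 90 mm (y) by 60 mm high; handle 24 mm in diameter, 120 mm long, along -z. 0.3 to 0.55 kg. Origin: middle of the head's underside, where the handle begins; z up. Grip the head across its 50 mm, fingertips 15 mm or more above its underside, so that they clear the fork's lips.
- mallet_foot (a point): Lower end of the mallet's handle, on its axis, 120 mm under the head's underside.
- bundle: Hexagonal bundle of 19 upright paper tubes tied with twine, fixed, 190 mm across its corners (on x) and 140 mm high. Origin: middle of its underside on the table, z up. The middle tube (32 mm bore) is open and holds the mallet's handle; the mallet's head rests on the tubes' tops.
- rack: Tool rack: a steel rail 430 mm long on two posts, fixed, with four forks 104 mm apart, three of them in use. Origin: on the table under the middle of the rail's front face; y along the rail, -x out of the rack along the forks, z up. Nothing of it stands higher than the forks' lips, 170 mm above the table.
- fork: Clamp block (36 x 34 x 42 mm) of the empty fork, fixed on the rail at one of the two inner places. Origin: at the rail's front face, midway between the prongs, level with their tops (160 mm above the table); axes as the rack's. Two level steel prongs point along -x, each 10 mm wide, 34 mm clear between them. The hung mallet has its origin at y = 0, z = 0 here and its length along y.
- seat_in (a point): The fork is clamped at a different depth each time (it holds against 60 N), and that is not measured: feel or look for it. This point, 60 mm ahead of fork's origin, is the seat's middle (head's centre, handle's axis) when the fork is farthest in. An upright stop plate, from 3 to 43 mm below the prong tops, stops the handle when its axis is 3 mm behind (+x of) the seat's middle.
- seat_out (a point): The seat's middle when the fork is farthest out, 115 mm ahead of fork's origin. On the front end of each prong a lip 6 mm thick stands 10 mm above the prong tops; its inner face is 28 mm and its front face 34 mm ahead of the seat's middle, so the 50 mm head has 3 mm of play either way between lips and stop; farther forward it lies on the lips.
- club_hammer: Neighbour: steel club hammer hanging loose in a fork, head 42 x 92 x 42 mm (x, y, z), handle down. Origin: middle of the head's underside.
- round_mallet: Neighbour: mallet with a round black rubber head 50 mm in diameter, 92 mm long (y), hanging loose in a fork, handle down. Origin: lowest point of the head, in its middle.
- tamper: Neighbour: T-handled tamper hanging loose in a fork by its wooden cross bar 30 x 92 x 26 mm (x, y, z), a shank with a round foot below. Origin: middle of the bar's underside. Between the hung mallet's head and each neighbour's head about 13 mm are left.
Mind the look-alikes: they are no part of the job. Leave any pink or red look-alike of the mallet alone.

How it is judged:
By the outcome, as a careful person would: the job done as asked, in the order asked, and still so for the second after the job is handed in, with the robot touching nothing.
It also fails if it takes over 61 s, if anything falls off the work surface, if the arm or the gripper's body presses on something with over 40 N, if the wrist force passes 120 N, or if a joint passes its speed limit or range.

### The arm

A 6-joint arm with a two-finger parallel gripper is mounted at the origin on the work surface. World frame = base frame: x ahead of the robot, y to its left, z up, the work surface at z = 0. Lengths are in m, angles in rad, forces in N, time in s.
With the tool pointing down it reaches from about 0.4 to 0.825 m from the base axis. Payload 7 kg.
Tool frame: the origin (TCP) lies midway between the tips of the shut fingers; the grasp point (between the pads) lies 19 mm behind it; z points along the fingers, y is the line along which they close (so a half turn about z gives the same grasp; the last joint's range is limited). The gripper opens to 85 mm and grips with 20 to 120 N. Pads are 22 mm wide; open, the fingers measure 114 mm over their backs; the gripper's body (76 mm by 85 mm) begins 54 mm behind the grasp point. The pads swing forward as they close: fully open they stand 13 mm farther back than shut.
Start: joints at [-0.841, 0.359, 0.012, 0, -1.224, -0.288], TCP at [0.289, -0.61, 0.231] pointing down, gripper open.
Joint ranges: [-3.07, 3.07], [-1.43, 2.12], [-1.02, 1.25], [-3.03, 1.67], [-3.05, -0], [-3.03, 3.03]. Speed limits (rad/s): [2.39, 2.39, 3.01, 3.14, 3.14, 3.14].

### API

Orientations are given as a unit quaternion [w, x, y, z].
In Python, from rig import ctrl gives the robot as it stands.
- The arm moves only by the tool send_rows, never from a script. Its argument "deltas" is one flat list of numbers, 4 for each row, row after row: the shift along the tool's x, y, z as a fraction of full scale, then the turn about the tool's z as a fraction of full scale. A call has 1 to 8 rows; each row is the pose to reach, as a shift and turn from the pose commanded when the call began, along the tool's axes at that moment; what a row does not reach only later rows make up. Full scale, the value 1, is 0.08 m for a shift and 45 degrees for a turn. A row lasts 1/8 s, in which the tool goes at most 62.5 mm and 10.7 degrees, less where a joint would pass 70% of its speed; a pose out of reach is approached as far as the arm can. A call with a number of a shift or a turn outside -1 to 1 is refused whole. A call with a gripper value outside its range is refused whole. "jaw" is the closure, from -1 (fully open) to 1 (shut), set as the call begins (left out, the last holds). The fingers move at their own pace and stop on an object; the grip force is fixed at half the most. Time passes only in rows, so rows that repeat a pose let the fingers close. It gives the time, the measured TCP pose, the force, the opening and the grip force at its end, in the units of the state.
- ctrl.state(): the state, without advancing time (a new reading comes with each control period).
- ctrl.read_camera(name): name is "scene" or "top" or "wrist"; returns the picture (480x640x3 uint8, red, green, blue); there is no depth.
- ctrl.camera_params(name): a dict with "vfov" (degrees; the focal length in pixels is half the picture's height over the tangent of half this angle, whatever the lens; pixels are square), "cx", "cy" (the principal point, pixels), "D" ([k1, k2, p1, p2, k3] as OpenCV has them; the pictures are not rectified), "origin" and "attitude" of the camera in the world; the wrist camera has in their place "T_tool_cam" (4x4, takes a point from camera to tool coordinates, whose origin is the TCP and whose axes are the flange's). Camera axes: x right, y down, z forward; pixel columns grow to the right and rows downward; lengths in m; the calibration is good to about 2 mm. A picture is of the moment at which its call begins: read the wrist's pose just before it. camera_params takes no time and is no camera call.
- ctrl.finish_job(): hands the job in; it is judged then, once.
The state is a dict: "t": time; "joints": joint angles; "qd": joint speeds; "tau": joint torques, N m; "tool_pos": TCP position; "eef_rot": TCP orientation; "contact_force": force on the tool from outside, world axes, zero at the start; "ft_torque": the same for the moment, N m; "gripper_width": finger opening in m; "finger_force": force on a finger pad.
Only numpy, scipy, OpenCV 4.12 (cv2) and the standard library are available. Lean on these libraries where they do the work, as an engineer would, in place of code of your own. Each camera call takes 0.05 s, during which the arm holds its last target. There are 200 camera calls.

## Working session

There is one attempt and no reset: what is moved stays moved. The work goes in short steps, Python scripts to look and compute and a tool call to move; the robot and the scene stay as the last step left them, time stands still between calls to the robot, and variables do not carry over. Pictures are saved under pics/ and viewed, at most 10 in all, crops included, and the job is handed in when it is done.

Besides the shell and the picture viewer there is one more tool, called as name(argument=value, ...) on one line, values as JSON. send_rows: Moves the arm, as the interface text tells. Shift numbers are shares of 0.08 m and turn numbers shares of 45 degrees, none past 1 either way. Its arguments: {"type":"object","properties":{"deltas":{"type":"array"},"jaw":{"type":"number"}},"required":["deltas"]}

```bash
mkdir -p pics; ls
cat > h.py <<'E'
import numpy as np, cv2
from rig import ctrl
from scipy.spatial.transform import Rotation as R
def rot(q):
    q=np.array(q,float); return R.from_quat([q[1],q[2],q[3],q[0]]).as_matrix() if q.shape==(4,) else q
def cam(name):
    p=ctrl.camera_params(name); f=240/np.tan(np.radians(p["vfov"]/2))
    K=np.array([[f,0,p["cx"]],[0,f,p["cy"]],[0,0,1]]); D=np.array(p["D"],float)
    if name=="wrist":
        s=ctrl.state(); T=np.eye(4); T[:3,:3]=rot(s["eef_rot"]); T[:3,3]=s["tool_pos"]
        T=T@np.array(p["T_tool_cam"]); return K,D,T[:3,3],T[:3,:3]
    return K,D,np.array(p["origin"]),rot(np.array(p["attitude"]))
def onz(c,uv,z):
    K,D,o,A=c; n=cv2.undistortPoints(np.array([[uv]],float),K,D)[0,0]
    d=A@np.array([n[0],n[1],1]); return o+d*(z-o[2])/d[2]
def proj(c,P):
    K,D,o,A=c; r=cv2.Rodrigues(A.T)[0]; return cv2.projectPoints(np.atleast_2d(np.array(P,float)),r,-A.T@o,K,D)[0][:,0]
def snap(name,fn,crop=None,k=1):
    c=cam(name); im=ctrl.read_camera(name); cv2.imwrite("pics/raw_"+fn,im[:,:,::-1])
    if crop: x,y,w,h=crop; im=cv2.resize(im[y:y+h,x:x+w],None,fx=k,fy=k,interpolation=cv2.INTER_CUBIC)
    cv2.imwrite("pics/"+fn,im[:,:,::-1]); return c
E
python3 - <<'E'
from h import *
for n in("scene","top"):
    snap(n,n+"1.png"); print(ctrl.camera_params(n))
print(ctrl.camera_params("wrist")); print(ctrl.state())
E
```

```text
pics
{'vfov': 56.95371235759011, 'cx': 315.0495321853125, 'cy': 244.59994681913327, 'D': array([-0.09519877,  0.        ,  0.        ,  0.        ,  0.        ]), 'origin': array([ 1.05365113, -0.57803684,  0.69482226]), 'attitude': array([-0.40570836,  0.82424734,  0.34987781, -0.18331001])}
{'vfov': 45.46102478283235, 'cx': 322.14216832357073, 'cy': 239.5629406528658, 'D': array([-0.08591331,  0.        ,  0.        ,  0.        ,  0.        ]), 'origin': array([ 0.17610096, -0.06475795,  1.52915885]), 'attitude': array([-0.07317609,  0.7042357 , -0.70272977,  0.06977257])}
{'vfov': 71.19055671659177, 'cx': 315.4592299303049, 'cy': 246.4402120171755, 'D': array([-0.05767176,  0.        ,  0.        ,  0.        ,  0.        ]), 'T_tool_cam': array([[-1.41406457e-04, -9.56686221e-01, -2.91121032e-01,
         7.37498556e-02],
       [ 9.99999622e-01,  1.14425139e-04, -8.61756213e-04,
        -7.06725621e-04],
       [ 8.57741859e-04, -2.91121044e-01,  9.56685843e-01,
        -1.43197499e-01],
       [ 0.00000000e+00,  0.00000000e+00,  0.00000000e+00,
         1.00000000e+00]])}
{'t': 0.1, 'joints': array([-8.40888819e-01,  3.59303719e-01,  1.11304500e-02, -3.05004765e-04,
       -1.22410320e+00, -2.88084897e-01]), 'qd': array([ 0.00078273, -0.00191527,  0.0017096 ,  0.00059824,  0.0005799 ,
        0.00199017]), 'tau': array([-2.11541577e-03, -5.84766519e+01,  2.94108564e+01,  6.95448518e+00,
       -3.16077902e-03,  9.59594047e-06]), 'tool_pos': array([ 0.28839453, -0.60979976,  0.23045676]), 'eef_rot': array([-2.35423220e-04, -2.19068148e-01,  9.75709269e-01,  7.16128131e-04]), 'contact_force': array([-0.40207412, -0.55309117,  0.71435296]), 'ft_torque': array([ 0.00549877,  0.01866907, -0.06667429]), 'finger_force': 0.0, 'gripper_width': 0.08557821518251073}
```

View pics/scene1.png

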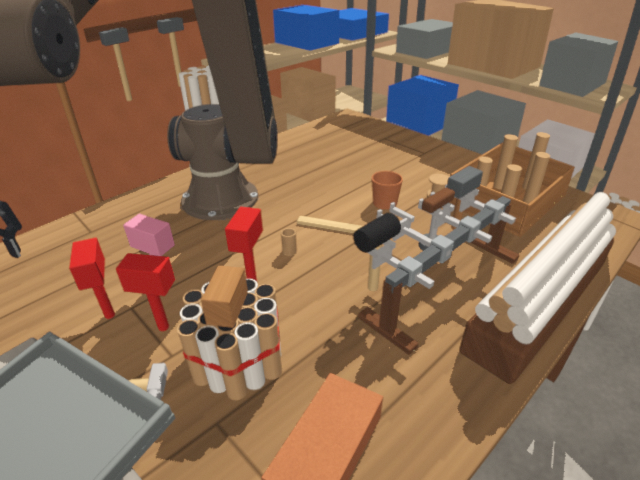

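View pics/top1.png

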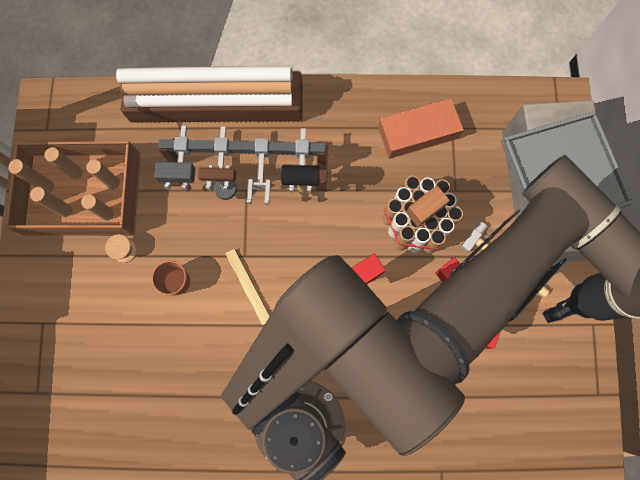

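The scene shows the wooden head on the bundle at about (225,293), and at (429,206) in the top view. The look-alikes are red at scene (88,262), (146,273) and (244,228), pink at (150,235), and the hung tamper bar at (438,198). The empty fork is at top (261,175), between the tamper (217,173) and the round mallet (300,174). The description points to the brown head standing in the tubes, so I'll crop in close on that and the fork.

Run:
```python
import cv2,numpy as np
im=cv2.imread("pics/raw_top1.png")
a=cv2.resize(im[165:265,375:475],None,fx=5.9,fy=5.9,interpolation=cv2.INTER_CUBIC)[:, :]
a=cv2.resize(im[165:255,380:470],(390,390),interpolation=cv2.INTER_CUBIC)
b=cv2.resize(im[120:210,145:335],(800,379),interpolation=cv2.INTER_CUBIC)
cv2.imwrite("pics/c1.png",b)
o=np.zeros((590,800,3),np.uint8)
o[:285,:600]=cv2.resize(im[120:215,145:345],(600,285),interpolation=cv2.INTER_CUBIC)
o[290:590,:300]=cv2.resize(im[165:255,385:475],(300,300),interpolation=cv2.INTER_CUBIC)
s=cv2.imread("pics/raw_scene1.png")
o[290:590,310:790]=cv2.resize(s[240:400,140:396],(480,300),interpolation=cv2.INTER_CUBIC)
cv2.imwrite("pics/c1.png",o)
```

```text
(no output)
```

View pics/c1.png

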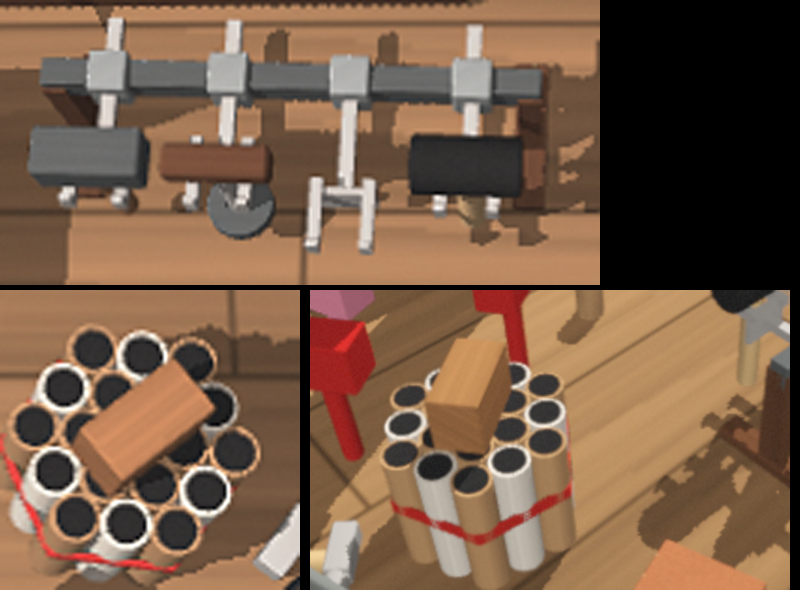

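The crop confirms a brown square head standing in the middle tube. The fork is empty with prong fronts at about crop (313,245) and (366,250), and the cross piece at (343,192).

Run:
```python
from h import *
c=cam("top")
def t(x,y): return (145+x/3,120+y/3)
def m(x,y): return (385+x/3.333,165+(y-290)/3.333)
for n,p,z in [("lipL",t(313,245),.168),("lipR",t(366,248),.168),("prongL back",t(316,182),.16),("prongR back",t(370,184),.16),("cross",t(343,192),.158),("clamp",t(350,77),.17),("rail L front",t(42,85),.16),("rail R front",t(542,97),.16),("rm",t(466,165),.205),("tamp",t(216,162),.186),("club",t(85,145),.2)]:
    print(n,onz(c,p,z).round(4))
for p in [(75,432),(180,362),(215,405),(108,475),(145,419)]: print(onz(c,m(*p),.2).round(4))
```

```text
lipL [0.5506 0.1219 0.168 ]
lipR [0.5481 0.0782 0.168 ]
prongL back [0.6072 0.1221 0.16  ]
prongR back [0.6054 0.077  0.16  ]
cross [0.5991 0.0996 0.158 ]
clamp [0.6961 0.095  0.17  ]
rail L front [0.694  0.3589 0.16  ]
rail R front [ 0.682  -0.0661  0.16  ]
rm [ 0.6073 -0.0048  0.205 ]
tamp [0.6163 0.2016 0.186 ]
club [0.6267 0.3074 0.2   ]
[ 0.5276 -0.2626  0.2   ]
[ 0.5805 -0.3408  0.2   ]
[ 0.5482 -0.3649  0.2   ]
[ 0.4959 -0.2854  0.2   ]
[ 0.5375 -0.3136  0.2   ]
```

```bash
cat >> h.py <<'E'
def go(x,y,z,yaw=None):
    s=ctrl.state(); A=rot(s["eef_rot"]); p=np.array(s["tool_pos"])
    d=A.T@(np.array([x,y,z])-p)/0.08
    cy=np.degrees(np.arctan2(A[1,1],A[0,1]))
    tn=0 if yaw is None else -((yaw-cy+180)%360-180)/45
    print("t",round(s["t"],2),"tcp",p.round(4),"yaw",cy.round(2),"tilt",A[:,2].round(4),"F",np.round(s["contact_force"],1),"w",round(s["gripper_width"],4))
    print("delta full-scale",d.round(3),"turn",round(tn,3))
E
python3 -c "
from h import *
go(.535,-.315,.33,214)"
```

```text
t 0.1 tcp [ 0.2884 -0.6098  0.2305] yaw 115.31 tilt [-8.0e-04  1.3e-03 -1.0e+00] F [-0.4 -0.6  0.7] w 0.0856
delta full-scale [-4.362  2.015 -1.242] turn -2.193
```

send_rows(deltas=[-0.5,0.25,-0.5,0,-1,0.46,-1,0,-1,0.46,-1,0], jaw=-1)

```text
t: 0.48
tool_pos: [0.3477, -0.5421, 0.3153]
eef_rot: [0.002, -0.221, 0.975, -0.003]
contact_force: [-0.6, 0.5, -0.6]
gripper_width: 0.0852
finger_force: 0.0
```

send_rows(deltas=[-0.6,0.3,-0.15,0,-1,0.46,-0.24,0,-1,0.46,-0.24,0])

```text
t: 0.85
tool_pos: [0.403, -0.4739, 0.3304]
eef_rot: [0.0, -0.22, 0.975, 0.0]
contact_force: [-0.5, -0.2, -0.5]
gripper_width: 0.0851
finger_force: 0.0
```

send_rows(deltas=[-0.6,0.3,0,0,-1,0.46,0,0,-1,0.46,0,0])

```text
t: 1.23
tool_pos: [0.459, -0.4067, 0.3294]
eef_rot: [-0.001, -0.22, 0.976, 0.001]
contact_force: [-0.9, -0.4, 0.2]
gripper_width: 0.085
finger_force: 0.0
```

send_rows(deltas=[-0.6,0.3,0,-0.2,-1,0.46,0,-0.4,-1,0.46,0,-0.6,-1,0.46,0,-0.8,-1,0.46,0,-1,-1,0.46,0,-1])

```text
t: 1.98
tool_pos: [0.5141, -0.3412, 0.3297]
eef_rot: [-0.0, -0.575, 0.818, 0.001]
contact_force: [0.3, 0.7, -0.8]
gripper_width: 0.0853
finger_force: 0.0
```

send_rows(deltas=[0,0,0,-0.2,0,0,0,-0.4,0,0,0,-0.6,0,0,0,-0.8,0,0,0,-1,0,0,0,-1])

```text
t: 2.72
tool_pos: [0.5144, -0.3409, 0.3301]
eef_rot: [0.0, 0.844, -0.537, -0.0]
contact_force: [0.1, 0.5, -0.8]
gripper_width: 0.0851
finger_force: 0.0
```

```bash
python3 -c "
from h import *
go(.535,-.315,.33,214)
snap('wrist','w1.png')"
```

```text
t 2.73 tcp [ 0.5144 -0.3409  0.3301] yaw -154.97 tilt [-6.e-04  2.e-04 -1.e+00] F [ 0.1  0.5 -0.8] w 0.0851
delta full-scale [-0.184 -0.37   0.001] turn -0.199
```

View pics/w1.png

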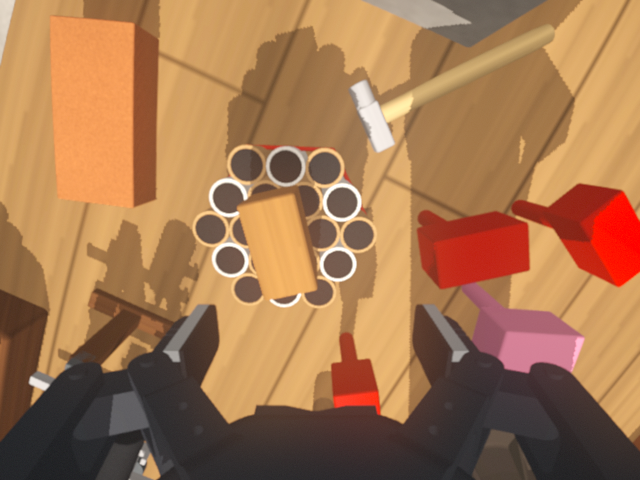

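The wrist view shows the head's top face with corners at about (238,207), (296,192), (317,291) and (262,300). A tight crop will check them.

Run:
```python
from h import *
c=cam("wrist")
P=[onz(c,p,.2)for p in[(238,207),(296,192),(317,291),(262,300)]]
for i in range(4): print(P[i].round(4),np.linalg.norm(P[i]-P[i-1]).round(4))
print(np.mean(P,0).round(4))
im=cv2.imread("pics/raw_w1.png"); cv2.imwrite("pics/w1c.png",cv2.resize(im[170:320,210:360],(600,600),interpolation=cv2.INTER_CUBIC))
```

```text
[ 0.5839 -0.3372  0.2   ] 0.0858
[ 0.5454 -0.3686  0.2   ] 0.0497
[ 0.4929 -0.2964  0.2   ] 0.0893
[ 0.5339 -0.2675  0.2   ] 0.0502
[ 0.539  -0.3174  0.2   ]
```

View pics/w1c.png

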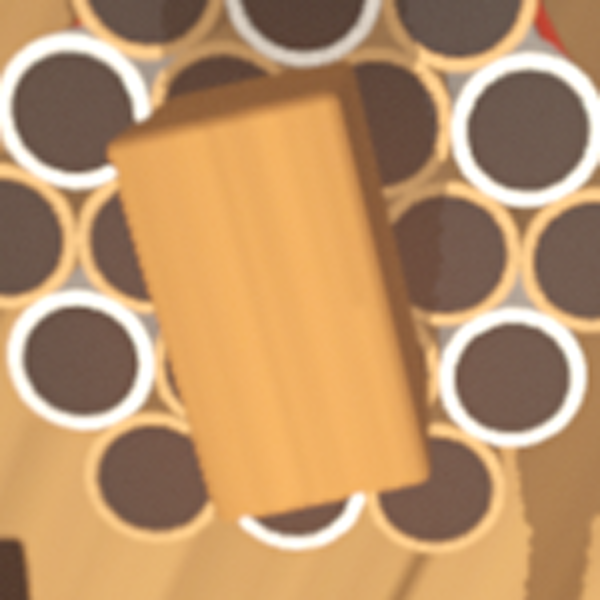

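The sharper corners in the crop are (110,147), (340,92), (430,482) and (222,520), at 4x from offset (210,170).

Run:
```python
from h import *
c=cam("wrist")
P=np.array([onz(c,(210+x/4,170+y/4),.2)for x,y in[(110,147),(340,92),(430,482),(222,520)]])
for i in range(4): print(P[i].round(4),np.linalg.norm(P[i]-P[i-1]).round(4))
m=P.mean(0)
v=(P[0]+P[1]-P[2]-P[3]); w=P[0]+P[3]-P[1]-P[2]
print(m.round(4),"long",np.degrees(np.arctan2(v[1],v[0])),"short",np.degrees(np.arctan2(w[1],w[0])))
yaw=(np.degrees(np.arctan2(v[1],v[0]))+90+180)  # closing dir near 214
print(yaw%360); go(m[0],m[1],.33,yaw)
```

```text
[ 0.5843 -0.3372  0.2   ] 0.0867
[ 0.5458 -0.3675  0.2   ] 0.049
[ 0.4927 -0.297   0.2   ] 0.0883
[ 0.531  -0.2688  0.2   ] 0.0476
[ 0.5385 -0.3176  0.2   ] long -52.53280062515963 short 37.23674506536827
217.46719937484036
t 2.77 tcp [ 0.5145 -0.3408  0.3302] yaw -155.06 tilt [-5.e-04  1.e-04 -1.e+00] F [-0.3  0.2 -0.3] w 0.0858
delta full-scale [-0.136 -0.393  0.002] turn -0.278
```

send_rows(deltas=[-0.136,-0.393,0,-0.2,-0.136,-0.393,0,-0.278,-0.136,-0.393,0.5,-0.278,-0.136,-0.393,1,-0.278,-0.136,-0.393,1,-0.278])

```text
t: 3.4
tool_pos: [0.5369, -0.3166, 0.2474]
eef_rot: [0.0, 0.897, -0.442, -0.003]
contact_force: [0.9, -0.5, 0.1]
gripper_width: 0.0854
finger_force: 0.0
```

```bash
python3 -c "
from h import *
go(.5385,-.3176,.158,217.4)"
```

```text
t 3.4 tcp [ 0.5369 -0.3166  0.2474] yaw -142.43 tilt [-0.0059  0.0021 -1.    ] F [ 0.9 -0.5  0.1] w 0.0854
delta full-scale [ 0.029 -0.012  1.118] turn 0.004
```

send_rows(deltas=[0,0,0.3,0,0,0,0.6,0,0,0,0.9,0,0,0,0.9,0])

```text
t: 3.9
tool_pos: [0.5385, -0.3172, 0.1787]
eef_rot: [0.0, 0.898, -0.441, -0.001]
contact_force: [0.3, 0.0, 0.6]
gripper_width: 0.0851
finger_force: 0.0
```

```bash
python3 -c "
from h import *
go(.5385,-.3176,.158,217.4)"
```

```text
t 3.9 tcp [ 0.5385 -0.3172  0.1787] yaw -142.31 tilt [-1.4e-03  1.0e-04 -1.0e+00] F [0.3 0.  0.6] w 0.0851
delta full-scale [0.004 0.003 0.259] turn 0.006
```

send_rows(deltas=[0,0,0.13,0,0,0,0.25,0,0,0,0.25,0])

```text
t: 4.28
tool_pos: [0.5383, -0.3169, 0.158]
eef_rot: [0.0, 0.898, -0.44, -0.001]
contact_force: [0.2, 0.3, 0.2]
gripper_width: 0.0852
finger_force: 0.0
```

send_rows(deltas=[0,0,0,0,0,0,0,0,0,0,0,0,0,0,0,0,0,0,0,0,0,0,0,0], jaw=1)

```text
t: 5.03
tool_pos: [0.539, -0.3172, 0.1591]
eef_rot: [0.0, 0.898, -0.44, 0.0]
contact_force: [-0.6, 0.2, 5.9]
gripper_width: 0.0491
finger_force: 63.2
```

```bash
python3 -c "
from h import *
go(.5385,-.3176,.158,217.4)
print(ctrl.state()['finger_force'])"
```

```text
t 5.03 tcp [ 0.539  -0.3172  0.1591] yaw -142.17 tilt [ 8.e-04 -4.e-04 -1.e+00] F [-0.6  0.2  5.9] w 0.0491
delta full-scale [0.001 0.008 0.013] turn 0.01
63.151631355285645
```

send_rows(deltas=[0,0,-0.15,0,0,0,-0.35,0,0,0,-0.6,0,0,0,-0.8,0,0,0,-1,0,0,0,-1,0])

```text
t: 5.78
tool_pos: [0.5394, -0.3173, 0.2402]
eef_rot: [-0.0, 0.898, -0.44, 0.001]
contact_force: [-0.7, 0.3, -4.8]
gripper_width: 0.0492
finger_force: 63.0
```

send_rows(deltas=[0,0,-0.3,0,0,0,-0.6,0,0,0,-0.8,0,0,0,-1,0,0,0,-1,0])

```text
t: 6.4
tool_pos: [0.5391, -0.3172, 0.3195]
eef_rot: [-0.0, 0.898, -0.44, 0.001]
contact_force: [-0.5, 0.3, -5.3]
gripper_width: 0.0494
finger_force: 63.5
```

send_rows(deltas=[0,0,-0.3,0,0,0,-0.5,0,0,0,-0.5,0])

```text
t: 6.78
tool_pos: [0.5391, -0.3172, 0.3594]
eef_rot: [-0.0, 0.898, -0.44, 0.001]
contact_force: [0.6, -0.7, -3.9]
gripper_width: 0.0494
finger_force: 63.6
```

```bash
python3 -c "
from h import *
snap('scene','s2.png')
go(.40,.0997,.36,178.4)"
```

```text
t 6.83 tcp [ 0.5388 -0.3169  0.3582] yaw -142.18 tilt [ 5.e-04  4.e-04 -1.e+00] F [ 1.   0.1 -5. ] w 0.0496
delta full-scale [-5.177 -1.822 -0.021] turn 0.876
```

View pics/s2.png

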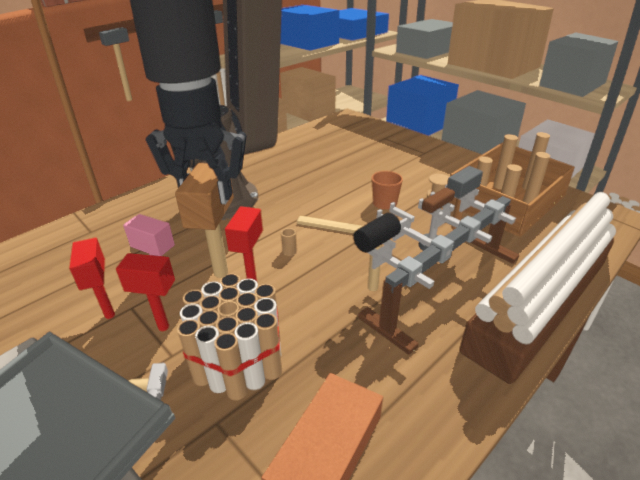

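The mallet is out of the bundle, hanging plumb from the gripper at about (205,200), and nothing else has moved. Next I carry it to a point ahead of the fork.

send_rows(deltas=[-0.2,-0.1,0,0,-0.45,-0.23,0,0,-0.72,-0.36,0,0,-0.95,-0.48,0,0])

```text
t: 7.32
tool_pos: [0.5218, -0.2315, 0.3584]
eef_rot: [-0.0, 0.898, -0.439, -0.0]
contact_force: [0.5, -0.1, -4.9]
gripper_width: 0.0493
finger_force: 63.6
```

send_rows(deltas=[-0.28,-0.14,0,0,-0.52,-0.26,0,0,-0.76,-0.38,0,0,-0.95,-0.48,0,0])

```text
t: 7.82
tool_pos: [0.5057, -0.1483, 0.3586]
eef_rot: [-0.0, 0.898, -0.439, 0.0]
contact_force: [-0.4, 0.7, -4.8]
gripper_width: 0.0493
finger_force: 63.6
```

send_rows(deltas=[-0.28,-0.14,0,0,-0.52,-0.26,0,0,-0.76,-0.38,0,0,-0.95,-0.48,0,0])

```text
t: 8.32
tool_pos: [0.4895, -0.0651, 0.3586]
eef_rot: [-0.0, 0.898, -0.44, 0.0]
contact_force: [-0.8, 0.2, -3.8]
gripper_width: 0.0495
finger_force: 63.6
```

send_rows(deltas=[-0.28,-0.14,0,0,-0.52,-0.26,0,0,-0.76,-0.38,0,0,-0.95,-0.48,0,0])

```text
t: 8.82
tool_pos: [0.4732, 0.0184, 0.3586]
eef_rot: [-0.0, 0.898, -0.44, 0.0]
contact_force: [-0.2, 0.1, -3.9]
gripper_width: 0.0493
finger_force: 63.6
```

send_rows(deltas=[-0.25,-0.12,0,0.15,-0.5,-0.25,0,0.35,-0.75,-0.38,0,0.5,-0.95,-0.48,0,0.65,-0.95,-0.48,0,0.8,-0.95,-0.48,0,0.876,-0.95,-0.48,0,0.876])

```text
t: 9.7
tool_pos: [0.4571, 0.1012, 0.3585]
eef_rot: [0.0, -0.697, 0.717, -0.0]
contact_force: [-0.0, 0.0, -5.5]
gripper_width: 0.0494
finger_force: 63.5
```

```bash
python3 -c "
from h import *
snap('wrist','w2.png')
go(.46,.0997,.36,178.4)"
```

```text
t 9.75 tcp [0.4571 0.1011 0.3585] yaw 178.49 tilt [ 0. -0. -1.] F [-0.7 -0.4 -5.3] w 0.0491
delta full-scale [ 0.016 -0.036 -0.019] turn 0.002
```

View pics/w2.png

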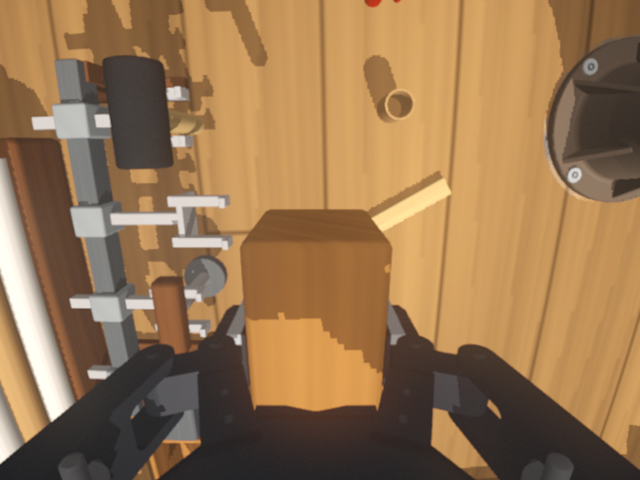

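The mallet is straight in the grip. The empty fork's prongs end at about (228,201) and (230,242), with the stop near (183,220).

Run:
```python
import cv2
im=cv2.imread("pics/raw_w2.png"); cv2.imwrite("pics/w2c.png",cv2.resize(im[185:260,60:240],(792,330),interpolation=cv2.INTER_CUBIC))
```

```text
(no output)
```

View pics/w2c.png

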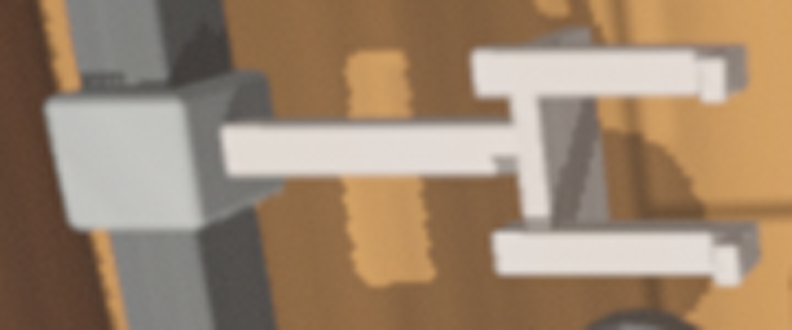

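Run:
```python
from h import *
c=cam("wrist")
for n,x,y,z in [("in U front",690,98,.16),("in U back",560,95,.16),("in L front",700,234,.16),("in L back",560,228,.16),("out U front",690,47,.16),("out L front",700,275,.16),("out U back",480,47,.16),("out L back",500,273,.16),("prongUend",473,72,.16),("prongLend",494,255,.16),
 ("lipU front",727,78,.17),("lipL front",742,264,.17),("lipU back",699,75,.17),("lipL back",713,262,.17),("stop U",538,97,.157),("stop L",551,215,.157),("bar mid near stop",500,148,.16),("bar mid clamp",225,150,.16)]:
    print(n,onz(c,(60+x/4.4,185+y/4.4),z).round(4))
```

```text
in U front [0.5598 0.0851 0.16  ]
in U back [0.5907 0.0834 0.16  ]
in L front [0.561  0.1182 0.16  ]
in L back [0.5951 0.1158 0.16  ]
out U front [0.5585 0.0731 0.16  ]
out L front [0.5621 0.1285 0.16  ]
out U back [0.6083 0.0714 0.16  ]
out L back [0.6116 0.1267 0.16  ]
prongUend [0.6108 0.0773 0.16  ]
prongLend [0.6124 0.1221 0.16  ]
lipU front [0.5477 0.079  0.17  ]
lipL front [0.5487 0.1231 0.17  ]
lipU back [0.5541 0.0781 0.17  ]
lipL back [0.5555 0.1224 0.17  ]
stop U [0.5973 0.0842 0.157 ]
stop L [0.5981 0.1132 0.157 ]
bar mid near stop [0.607  0.0957 0.16  ]
bar mid clamp [0.6753 0.094  0.16  ]
```

The prong centreline is at y about 0.100 near the seat, and the lip front is at x about 0.548. Lips and stop both put the seat's middle at x about 0.5825. I'll lower ahead of the fork.

send_rows(deltas=[0,0,0.25,0,0,0,0.5,0,0,0,0.75,0,0,0,1,0,0,0,1,0])

```text
t: 10.38
tool_pos: [0.4565, 0.1005, 0.2773]
eef_rot: [-0.001, -0.697, 0.717, 0.0]
contact_force: [-0.3, -0.8, -3.0]
gripper_width: 0.0495
finger_force: 63.5
```

send_rows(deltas=[0,0,0.3,0,0,0,0.6,0,0,0,0.8,0,0,0,0.95,0,0,0,0.95,0,0,0,0.95,0])

```text
t: 11.12
tool_pos: [0.4579, 0.1011, 0.2034]
eef_rot: [0.001, -0.697, 0.717, -0.0]
contact_force: [0.0, -0.3, -4.7]
gripper_width: 0.0497
finger_force: 63.8
```

```bash
python3 -c "
from h import *
c=cam('wrist');K,D,o,A=c
s=ctrl.state();T=rot(s['eef_rot']);p=np.array(s['tool_pos'])
print(proj(c,[p+T@np.array(v) for v in [(.045,.025,-.041),(.045,-.025,-.041),(.045,.025,.019),(.045,-.025,.019)]]).round(1))
go(.50,.1015,.194,178.4)"
```

```text
[[396.1 242.1]
 [239.  242.1]
 [368.  208.1]
 [265.9 208.1]]
t 11.12 tcp [0.4579 0.1011 0.2034] yaw 178.42 tilt [ 1.2e-03  4.0e-04 -1.0e+00] F [ 0.  -0.3 -4.7] w 0.0497
delta full-scale [-0.019 -0.526  0.118] turn 0.001
```

The head sits in the grip as expected, to within about 1 mm.

send_rows(deltas=[-0.01,-0.15,0.04,0,-0.02,-0.3,0.08,0,-0.02,-0.42,0.11,0,-0.02,-0.53,0.11,0,-0.02,-0.53,0.11,0,-0.02,-0.53,0.11,0])

```text
t: 11.88
tool_pos: [0.4996, 0.1012, 0.1936]
eef_rot: [-0.0, -0.697, 0.717, 0.0]
contact_force: [-0.0, -0.2, -4.5]
gripper_width: 0.0491
finger_force: 63.8
```

```bash
python3 -c "
from h import *
snap('scene','s3.png',(290,120,200,150),4)
go(.575,.100,.194,178.4)"
```

```text
t 11.93 tcp [0.4995 0.1012 0.1937] yaw 178.4 tilt [-1.e-04  1.e-04 -1.e+00] F [-0.3  0.3 -5. ] w 0.0492
delta full-scale [-0.011 -0.944 -0.003] turn -0.0
```

View pics/s3.png

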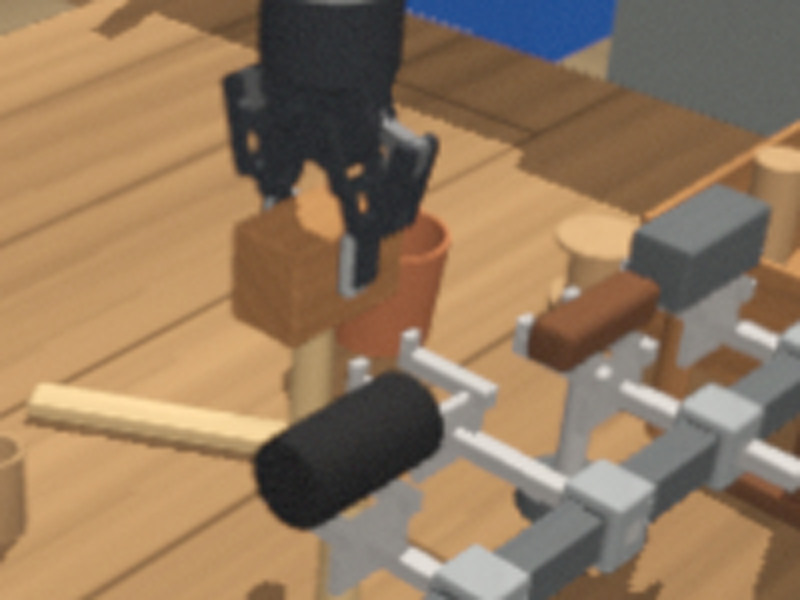

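The mallet hangs ahead of the fork, with its underside just above lip height and the handle lined up with the gap. Now I slide it in.

send_rows(deltas=[-0.01,-0.1,0,0,-0.01,-0.22,0,0,-0.01,-0.34,0,0,-0.01,-0.46,0,0,-0.01,-0.58,0,0,-0.01,-0.7,0,0,-0.01,-0.8,0,0,-0.01,-0.8,0,0])

```text
t: 12.92
tool_pos: [0.5642, 0.1003, 0.1935]
eef_rot: [-0.0, -0.697, 0.717, 0.0]
contact_force: [-0.0, -0.5, -5.6]
gripper_width: 0.0493
finger_force: 63.8
```

send_rows(deltas=[0,-0.03,0,0,0,-0.06,0,0,0,-0.09,0,0,0,-0.12,0,0,0,-0.15,0,0,0,-0.15,0,0])

```text
t: 13.68
tool_pos: [0.5759, 0.1, 0.1936]
eef_rot: [-0.0, -0.697, 0.717, -0.0]
contact_force: [0.1, 0.3, -4.6]
gripper_width: 0.0494
finger_force: 63.8
```

```bash
python3 -c "
from h import *
go(.5855,.0998,.194,178.4)
print(ctrl.state()['ft_torque'])"
```

```text
t 13.68 tcp [0.5759 0.1    0.1936] yaw 178.4 tilt [-0. -0. -1.] F [ 0.1  0.3 -4.6] w 0.0494
delta full-scale [-0.001 -0.12  -0.004] turn -0.0
[ 0.04203551  0.02338615 -0.00704938]
```

Clear so far. Next are 1.6 mm and smaller steps until I feel the stop.

send_rows(deltas=[0,-0.02,0,0,0,-0.04,0,0,0,-0.06,0,0,0,-0.08,0,0,0,-0.08,0,0])

```text
t: 14.3
tool_pos: [0.5822, 0.0998, 0.1936]
eef_rot: [-0.0, -0.697, 0.717, 0.0]
contact_force: [0.8, 1.0, -3.9]
gripper_width: 0.0494
finger_force: 63.8
```

send_rows(deltas=[0,-0.01,0,0,0,-0.02,0,0,0,-0.02,0,0])

```text
t: 14.68
tool_pos: [0.5838, 0.0998, 0.1937]
eef_rot: [0.0, -0.697, 0.717, -0.0]
contact_force: [-0.6, 0.1, -4.2]
gripper_width: 0.0496
finger_force: 63.8
```

send_rows(deltas=[0,-0.01,0,0,0,-0.02,0,0,0,-0.02,0,0])

```text
t: 15.05
tool_pos: [0.5854, 0.0997, 0.1937]
eef_rot: [0.0, -0.697, 0.717, 0.0]
contact_force: [1.3, -0.3, -4.8]
gripper_width: 0.0496
finger_force: 63.8
```

send_rows(deltas=[0,-0.01,0,0,0,-0.02,0,0,0,-0.02,0,0])

```text
t: 15.42
tool_pos: [0.5857, 0.0996, 0.1935]
eef_rot: [-0.001, -0.697, 0.717, 0.001]
contact_force: [-6.2, 0.1, -0.6]
gripper_width: 0.0494
finger_force: 64.3
```

```bash
python3 -c "
from h import *
go(.5855,.0998,.194,178.4)
print(ctrl.state()['ft_torque'])"
```

```text
t 15.43 tcp [0.5857 0.0996 0.1935] yaw 178.4 tilt [-2.4e-03 -3.0e-04 -1.0e+00] F [-6.2  0.1 -0.6] w 0.0494
delta full-scale [-0.003  0.003 -0.007] turn -0.0
[ 0.48849239  2.32177059 -0.01116018]
```

I felt the stop: -6 N at x = 0.5857, right where expected. I'll ease off about 2-3 mm to the middle of the play, then lower behind the lips.

send_rows(deltas=[0,0.025,0,0,0,0.045,0,0,0,0.045,0,0,0,0.045,0.03,0,0,0.045,0.06,0,0,0.045,0.1,0,0,0.045,0.13,0,0,0.045,0.13,0])

```text
t: 16.42
tool_pos: [0.5832, 0.0997, 0.183]
eef_rot: [-0.0, -0.697, 0.717, 0.0]
contact_force: [-0.3, -0.3, -4.0]
gripper_width: 0.0496
finger_force: 63.8
```

send_rows(deltas=[0,0,0.01,0,0,0,0.02,0,0,0,0.02,0])

```text
t: 16.8
tool_pos: [0.5833, 0.0998, 0.1817]
eef_rot: [-0.0, -0.697, 0.717, 0.0]
contact_force: [0.6, -0.5, -4.8]
gripper_width: 0.0493
finger_force: 63.8
```

send_rows(deltas=[0,0,0.01,0,0,0,0.02,0,0,0,0.02,0])

```text
t: 17.18
tool_pos: [0.5833, 0.0998, 0.18]
eef_rot: [-0.0, -0.697, 0.717, 0.0]
contact_force: [0.0, 0.3, -4.5]
gripper_width: 0.0495
finger_force: 63.8
```

send_rows(deltas=[0,0,0.006,0,0,0,0.012,0,0,0,0.012,0])

```text
t: 17.55
tool_pos: [0.5834, 0.0998, 0.1792]
eef_rot: [0.0, -0.697, 0.717, -0.0]
contact_force: [-0.3, 1.1, -4.7]
gripper_width: 0.0492
finger_force: 64.1
```

send_rows(deltas=[0,0,0.006,0,0,0,0.01,0,0,0,0.01,0])

```text
t: 17.92
tool_pos: [0.5834, 0.0998, 0.179]
eef_rot: [0.0, -0.697, 0.717, -0.0]
contact_force: [-4.6, 0.7, 5.2]
gripper_width: 0.0496
finger_force: 64.5
```

The head is resting on both prongs, about 10 N at TCP z 0.179, which puts the underside at 0.160. I'll ease the pressure off, then open.

send_rows(deltas=[0,0,-0.004,0,0,0,-0.004,0])

```text
t: 18.18
tool_pos: [0.5833, 0.0998, 0.179]
eef_rot: [0.0, -0.697, 0.717, -0.0]
contact_force: [-4.7, 1.2, 4.7]
gripper_width: 0.0494
finger_force: 64.6
```

send_rows(deltas=[0,0,0,0,0,0,0,0,0,0,0,0,0,0,0,0,0,0,0,0], jaw=-0.6)

```text
t: 18.8
tool_pos: [0.5834, 0.0998, 0.1786]
eef_rot: [0.0, -0.697, 0.717, -0.0]
contact_force: [0.2, 0.7, 0.0]
gripper_width: 0.0687
finger_force: 0.0
```

```bash
python3 -c "
from h import *
go(.5833,.0998,.33,178.4)
snap('wrist','w4.png')"
```

```text
t 18.8 tcp [0.5834 0.0998 0.1786] yaw 178.4 tilt [ 1.e-04 -0.e+00 -1.e+00] F [0.2 0.7 0. ] w 0.0687
delta full-scale [-0.000e+00  1.000e-03 -1.892e+00] turn 0.0
```

View pics/w4.png

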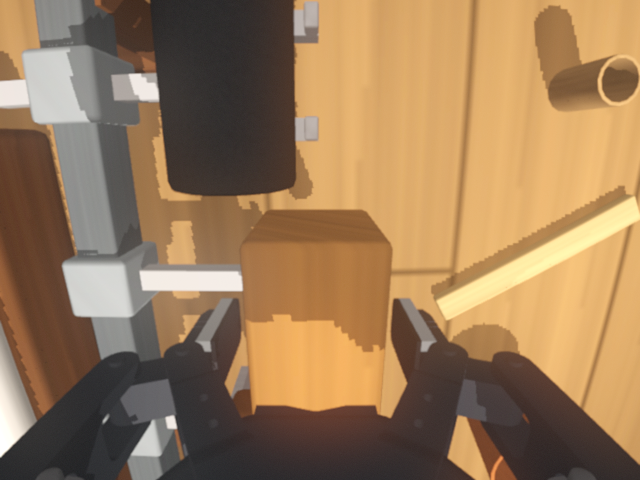

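The pads are clear on both sides of the head (edges at about x = 243 and 391), and the head is level and hasn't shifted. I'll back straight up.

send_rows(deltas=[0,0,-0.1,0,0,0,-0.25,0,0,0,-0.45,0,0,0,-0.7,0,0,0,-1,0,0,0,-1,0])

```text
t: 19.6
tool_pos: [0.5846, 0.1001, 0.2621]
eef_rot: [0.002, -0.697, 0.717, -0.001]
contact_force: [0.2, 0.0, -0.9]
gripper_width: 0.0689
finger_force: 0.0
```

send_rows(deltas=[0,0,-0.5,0,0,0,-1,0,0,0,-1,0,0,0,-1,0])

```text
t: 20.1
tool_pos: [0.5829, 0.0998, 0.3384]
eef_rot: [-0.0, -0.697, 0.717, 0.0]
contact_force: [-0.0, -0.5, -0.4]
gripper_width: 0.0684
finger_force: 0.0
```

Run:
```python
from h import *
c=cam("wrist"); go(.58,.1,.33); im=ctrl.read_camera("wrist"); cv2.imwrite("pics/raw_w5.png",im[:,:,::-1])
# brown wooden head: HSV mask near the predicted top face; compare with predictions for the seated pose
hs=cv2.cvtColor(im,cv2.COLOR_RGB2HSV); u,v=proj(c,[[.583,.0998,.22]])[0]
y=np.radians(-1.6); ex=np.array([np.cos(y),np.sin(y),0]); ey=np.array([-np.sin(y),np.cos(y),0])
cor=np.array([[.583,.0998,.22]]+[np.array([.583,.0998,.22])+a*.025*ex+b*.045*ey for a,b in((1,1),(1,-1),(-1,-1),(-1,1))])
print("pred",proj(c,cor).round(1).tolist())
g=cv2.cvtColor(im,cv2.COLOR_RGB2GRAY).astype(float)
r,cc=int(v),int(u)
print("row colours",[(x,im[r,x].tolist()) for x in range(max(0,cc-100),min(640,cc+101),8)])
print("col colours",[(x,im[x,cc].tolist()) for x in range(max(0,r-150),min(480,r+150),10)])
```

```text
t 20.1 tcp [0.5829 0.0998 0.3384] yaw 178.4 tilt [-5.e-04  3.e-04 -1.e+00] F [-0.  -0.5 -0.4] w 0.0684
delta full-scale [-0.002  0.037  0.104] turn 0
pred [[316.3, 240.8], [286.9, 291.7], [284.1, 184.9], [348.7, 184.9], [345.7, 291.7]]
row colours [(216, [82, 76, 72]), (224, [189, 141, 90]), (232, [181, 136, 87]), (240, [123, 90, 61]), (248, [124, 92, 63]), (256, [125, 92, 61]), (264, [131, 95, 63]), (272, [127, 92, 60]), (280, [131, 95, 62]), (288, [203, 142, 76]), (296, [209, 147, 79]), (304, [214, 153, 82]), (312, [209, 146, 77]), (320, [210, 147, 79]), (328, [217, 153, 80]), (336, [210, 148, 76]), (344, [193, 133, 68]), (352, [198, 149, 90]), (360, [197, 147, 89]), (368, [195, 146, 88]), (376, [194, 144, 86]), (384, [197, 148, 87]), (392, [193, 144, 86]), (400, [189, 140, 84]), (408, [130, 90, 52]), (416, [144, 107, 65])]
col colours [(90, [185, 161, 142]), (100, [197, 148, 89]), (110, [197, 148, 89]), (120, [197, 148, 88]), (130, [196, 148, 90]), (140, [162, 134, 108]), (150, [199, 150, 89]), (160, [199, 151, 90]), (170, [198, 149, 88]), (180, [116, 76, 43]), (190, [209, 146, 77]), (200, [211, 147, 78]), (210, [211, 149, 79]), (220, [213, 150, 79]), (230, [212, 149, 78]), (240, [214, 149, 79]), (250, [214, 151, 79]), (260, [214, 151, 80]), (270, [213, 151, 79]), (280, [214, 152, 83]), (290, [205, 148, 85]), (300, [175, 141, 112]), (310, [195, 147, 88]), (320, [195, 147, 88]), (330, [176, 137, 94]), (340, [183, 158, 137]), (350, [194, 146, 88]), (360, [188, 140, 86]), (370, [133, 96, 59]), (380, [132, 104, 81])]
```

The head's edges match the predicted seated pose, both along and across. The gripper is clear, so I'm handing in.

```bash
python3 -c "
from rig import ctrl
print(ctrl.finish_job())"
```

```text
the job is handed in; nothing more can be done
None
```

The mallet hangs level in the empty fork between the round mallet and the tamper. It touched the stop at about 6 N and the prongs at about 10 N, the neighbours felt no contact, and I handed the job in at about 20 s; no verdict came back.

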